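# Stack the torch consumables boxes: hook in at the back, click down in front

## Robot

A 6-joint arm with a two-finger parallel gripper is mounted at the origin on a cart in front of the work surface, level with it; the furniture and walls round the work are solid. World frame = base frame: x ahead of the robot, y to its left, z up, the work surface at z = 0. Lengths are in m, angles in rad, forces in N, time in s.
With the tool pointing down it reaches from about 0.35 to 0.975 m from the base axis. Payload 17.4 kg.
Tool frame: the origin (TCP) lies at the very end of the fingers, on their centre line; the grasp point (between the pads) lies 19 mm behind it; z points along the fingers, y is the line along which they close (so a half turn about z gives the same grasp; the last joint's range is limited). The gripper opens to 85 mm and grips with 20 to 120 N. Pads are 22 mm wide; open, the fingers measure 114 mm over their backs; the gripper's body (76 mm by 85 mm) begins 54 mm behind the grasp point. The pads swing forward as they close: fully open they stand 13 mm farther back than shut.
Start: joints at [1.093, 0.116, 1.442, -0, 1.584, -0.038], TCP at [0.287, 0.611, 0.231] pointing down, gripper open.
Joint ranges: [-2.83, 2.83], [-0.83, 2.19], [0.07, 2.5], [-1.14, 4.28], [0.01, 3], [-2.97, 2.97]. Speed limits (rad/s): [1.89, 1.89, 2.22, 3.14, 3.14, 3.14].

## Interface

Orientations are given as a unit quaternion [x, y, z, w].
In Python, from station import manip, eyes gives the robot as it stands.
- The arm moves only by the tool apply_moves, never from a script. Its argument "motion" is a list of rows, each a list of 3 entries, a list of its own where there are three numbers: the turn, a rotation vector about the world's x, y, z in rad, then the shift along the world's x, y, z in m, then the finger opening in m, from 0 to 0.0854. A call has exactly 5 rows; each row is the pose to reach, as a shift and turn from the pose commanded when the call began; what a row does not reach only later rows make up. A row lasts 1/12 s, in which the tool goes at most 41.7 mm and 7.16 degrees, less where a joint would pass 70% of its speed; a pose out of reach is approached as far as the arm can. A call with a gripper value outside its range is refused whole. The fingers move at their own pace and stop on an object; the grip force is fixed at half the most. Time passes only in rows, so rows that repeat a pose let the fingers close, or fill a call up. It gives the time, the measured TCP pose, the force, the opening and the grip force at its end, in the units of the state.
- manip.observe(): the state, without advancing time (a new reading comes with each control period).
- eyes.camera(name): name is "scene" or "top"; returns a dict with "img" (480x640x3 uint8, red, green, blue), "K" (3x3 intrinsics, pixels), "k1" (the pictures are not rectified: a ray, as slopes to the right and down, at radius r is drawn at 1 + k1 r^2 times it, then the intrinsics apply), "rvec" (rotation vector, rad) and "tvec" (3), from world to camera coordinates, as OpenCV has them. Camera axes: x right, y down, z forward; pixel columns grow to the right and rows downward; lengths in m; the calibration is good to about 2 mm. A picture is of the moment at which its call begins. There is no depth.
- manip.job_done(): hands the job in; it is judged then, once.
The state is a dict: "time_s": time; "q": joint angles; "dq": joint speeds; "tau": joint torques, N m; "tcp_pos": TCP position; "tool_rot": TCP orientation; "wrist_force": force on the tool from outside, world axes, zero at the start; "moment": the same for the moment, N m; "width": finger opening in m; "finger_force": force on a finger pad.
Only numpy, scipy, OpenCV 4.12 (cv2) and the standard library are available. Lean on these libraries where they do the work, as an engineer would, in place of code of your own. Each camera call takes 0.05 s, during which the arm holds its last target. There are 200 camera calls.

## Task

Close up the torch consumables set: stack the filled orange tray on the orange box that is held to the table, and put the grey lid on the tray. Each piece hooks in at the back: with its front raised, slip its rear tongue under the keeper of the piece below, then lower the front so that the skirt fits over the rim, chamfered corners matching, and press it until the steel latch clicks over it. Do not tip the tray so far that it spills, leave the other things on the table where they are, and leave the stack standing.

Things in the scene. Friction and masses are not known exactly. Their poses are not given: they have to be found in the camera images.
- base: Bottom box of the stack: open orange box on a black plinth, held fast to the table by a magnetic foot. Origin: centre of its underside. x points from its front (latch, towards the robot) to its rear, y left, z up; tray and lid use the same axes. Each seated piece has its underside 40 mm above the underside of the piece below.
- base_rim (a point): Centre of the base's mouth, level with its rim top, 50 mm above its underside. The tray has the same rim: 120 mm (x -60..60) by 58 mm (y -29..29) outside, the two FRONT corners chamfered 12 mm at 45 degrees, walls 4 mm with rounded tops. Nozzles inside reach up to 39 mm above the underside.
- base_keeper (a point): Middle of the front lower edge of the keeper's lip behind the base's rear wall: x = 64, z = 58.5 from the base's origin, 8.5 mm above the rim top. Lip 36 mm wide, 4 mm thick; back plate's inner face 7 mm farther back (x = 71.3). Between rear wall and back plate it is open down to z = 36. The tray has the same keeper (outermost x = 75, top z = 62.5).
- base_latch (a joint): Spring latch in the middle of the base's front: a 22 mm wide upright steel arm at x -72..-75 mm, hinged at z = 24; its nose points to the rear (tip x = -67.5, underside z = 47.5) and has a ramp on top up to z = 57. 0 = upright: at rest, or closed over a tab; grows up to 0.4 rad as the nose is pushed outwards.
- tray_center (a point): Middle of the loose orange tray, 25 mm above its underside. Open, filled with copper nozzles, about 0.4 kg, standing on the table. Grip it across y: its flat side walls are 58 mm over the outside from 14 to 50 mm above the underside, free along the middle. Rim, keeper (rear) and latch (front) on top are as on the base.
- tray_tongue (a point): Middle of the lower rear edge of the tray's tongue: x = 70, z = 10 from its underside centre. Tongue 30 mm wide, 4.5 mm thick. It goes under the lip of the keeper below; that needs the front raised 7 to 20 degrees. Sliding rearwards and down along its own x until it meets the back plate brings it within 1.5 mm of its seated place; the skirt's sides straddle the rim by then.
- tray_tab (a point): Front face of the tray's catch tab: x = -69.3, 3 mm above its underside, 20 mm wide, 6 mm high, at the foot of the front skirt. Pressed down, it pushes the latch arm below outwards and the nose snaps over it: about 8 to 15 N on the front edge, more than its weight gives; until then the front stands 6 to 12 mm too high.
- lid_center (a point): Middle of the loose grey lid, 24 mm above its underside. About 0.16 kg, standing skirt down. Tongue, skirt, rib and tab as on the tray; bare deck top 14 to 16 mm above the underside. A black bar handle along x is its grip, taken across y: 66 mm long (x -33..33), 14 mm wide, 36 to 48 mm above the underside, on two posts.
- lid_tongue (a point): Middle of the lower rear edge of the lid's tongue, as on the tray: x = 70, z = 10 mm from its underside centre. SKIRT of tray and lid: a band 14 mm high round front, chamfers and sides (none at the rear), 68.5 mm wide outside, front face at x = -65.3; inside 1.75 mm clear of the rim below. The deck that rests on the rim below is 10 mm above the skirt's foot.
- lid_tab (a point): Front face of the lid's catch tab, as on the tray: x = -69.3, 3 mm above its underside. It snaps under the tray's latch. Under the deck of tray and lid a rib 6 mm deep, x 50..54, 40 mm wide, comes down just inside the rear wall below (about 1.8 mm clear).
- tray_latch (a joint): The same spring latch on the tray's front, for the lid's tab; 0 = upright, at rest or closed over the tab, grows up to 0.4 rad outwards.
- paint_marker: Red and white paint marker, 135 mm long, 17 mm thick, lying on the table; leave it alone. Origin at the middle of its underside.
- tape_measure: Yellow pocket tape measure, 67 x 82 x 38 mm; leave it alone. Origin at the middle of its underside.
- spray_can: Upright spray can, 52 mm across, 203 mm tall; leave it alone. Origin at the middle of its underside.

How it is judged:
By the outcome, as a careful person would: the job done as asked, in the order asked, and still so for the second after the job is handed in, with the robot touching nothing.
It also fails if it takes over 70 s, if anything falls off the work surface, if the arm or the gripper's body presses on something with over 40 N, if the wrist force passes 120 N, or if a joint passes its speed limit or range.

## Working session

There is one attempt and no reset: what is moved stays moved. The work goes in short steps, Python scripts to look and compute and a tool call to move; the robot and the scene stay as the last step left them, time stands still between calls to the robot, and variables do not carry over. Pictures are saved under pics/ and viewed, at most 10 in all, crops included, and the job is handed in when it is done.

Besides the shell and the picture viewer there is one more tool, called by a JSON object that holds its "op" and its "data". apply_moves: Moves the arm, as the interface text tells. Its arguments: {"type":"object","properties":{"motion":{"type":"array","items":{"type":"array"}}},"required":["motion"]}

```bash
mkdir -p pics; ls
python3 - <<'E'
from station import manip, eyes
import cv2, numpy as np
s=manip.observe()
for k in s: print(k,s[k])
for n in ("scene","top"):
    c=eyes.camera(n); cv2.imwrite(f"pics/{n}0.png",c["img"][:,:,::-1]); 
    R=cv2.Rodrigues(np.array(c["rvec"]))[0]; print(n,c["K"],c["k1"],c["rvec"],c["tvec"],"cam pos",-R.T@np.array(c["tvec"]).ravel(),"axis",R[2])
E
```

```text
pics
time_s 0.0
q [ 1.09318809e+00  1.16471128e-01  1.44227457e+00  8.08307360e-06
  1.58398351e+00 -3.78344528e-02]
dq [-0.00105941 -0.00095932  0.00026637  0.00082187 -0.00048488 -0.00041618]
tau [-9.44553831e-04 -7.31942081e+01 -6.32509732e+01 -4.11031021e-05
  5.92115670e-03 -5.73779948e-05]
tcp_pos [0.28731034 0.61059036 0.23056641]
tool_rot [ 2.18119157e-01  9.75921980e-01 -5.48480561e-04 -1.48749453e-04]
wrist_force [ 0.78047536 -0.41396638  0.38446468]
moment [-0.02228531  0.01090381 -0.0266119 ]
finger_force 0.0
width 0.08552814894043152
scene [[482.8077232    0.         309.60938759]
 [  0.         482.8077232  240.63955693]
 [  0.           0.           1.        ]] -0.02404813950266045 [ 2.17998905 -0.49330226  0.2694379 ] [-0.46057978  0.19456887  0.6817994 ] cam pos [ 0.21811412 -0.57888482  0.57633307] axis [ 0.35912134  0.70992306 -0.60583918]
top [[496.893267     0.         323.37350841]
 [  0.         496.893267   240.39789343]
 [  0.           0.           1.        ]] -0.03858603084432512 [ 2.16067989 -2.13340425  0.14951643] [0.03912753 0.55648732 0.88996324] cam pos [0.42507291 0.04326641 0.95952316] axis [ 0.14081757  0.00314963 -0.99003055]
```

View pics/scene0.png

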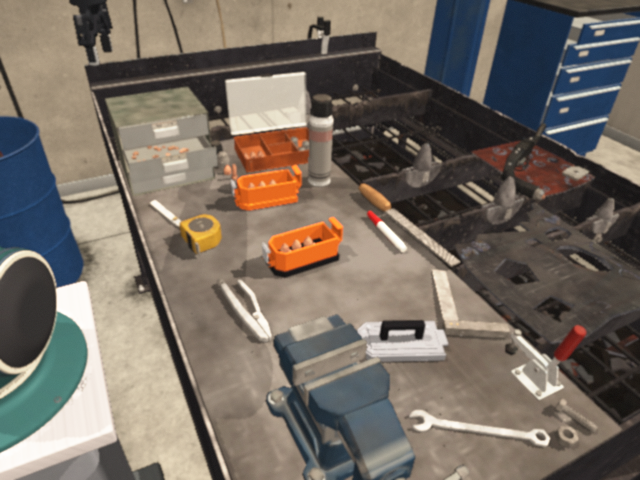

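View pics/top0.png

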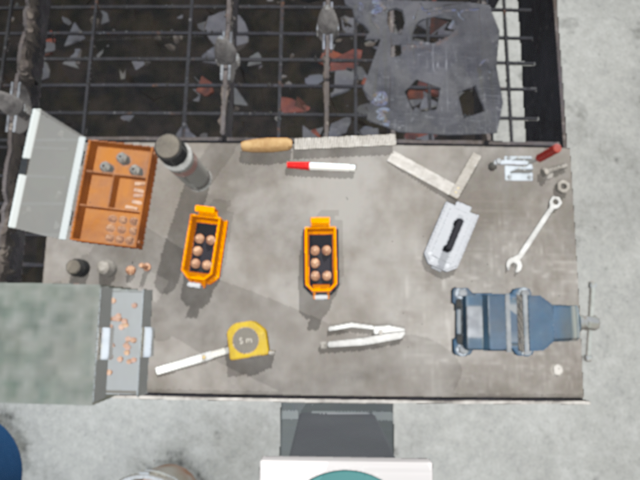

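```bash
cat > h.py <<'E'
import cv2, numpy as np
from station import manip, eyes
from scipy.spatial.transform import Rotation as Rot
def proj(c,P):
    R=cv2.Rodrigues(np.array(c["rvec"],float))[0]; X=np.atleast_2d(P)@R.T+np.array(c["tvec"]).ravel()
    u=X[:,:2]/X[:,2:]; u=u*(1+c["k1"]*(u**2).sum(1,keepdims=True)); K=np.array(c["K"])
    return u*[K[0,0],K[1,1]]+[K[0,2],K[1,2]]
def tiles(rows,out):
    # rows: list of list of (img,x0,y0,w,h,scale)
    rr=[]
    for r in rows:
        ims=[cv2.resize(i[y:y+h,x:x+w],None,fx=s,fy=s,interpolation=cv2.INTER_CUBIC) for i,x,y,w,h,s in r]
        H=max(i.shape[0] for i in ims); rr.append(np.hstack([np.pad(i,((0,H-i.shape[0]),(0,4),(0,0))) for i in ims]))
    W=max(r.shape[1] for r in rr); o=np.vstack([np.pad(r,((0,4),(0,W-r.shape[1]),(0,0))) for r in rr])
    print(o.shape); cv2.imwrite(out,o[:,:,::-1])
E
python3 - <<'E'
from h import *
import pickle
cs={n:eyes.camera(n) for n in("scene","top")}; pickle.dump(cs,open("c0.pkl","wb"))
t=cs["top"]["img"]; s=cs["scene"]["img"]
tiles([[(t,290,210,62,95,4),(t,174,200,62,95,4),(t,418,196,66,82,4)],[(s,258,212,90,65,2.7),(s,225,160,82,56,2.7),(s,350,312,100,55,2.7)]],"pics/t1.png")
E
```

```text
(564, 772, 3)
```

View pics/t1.png

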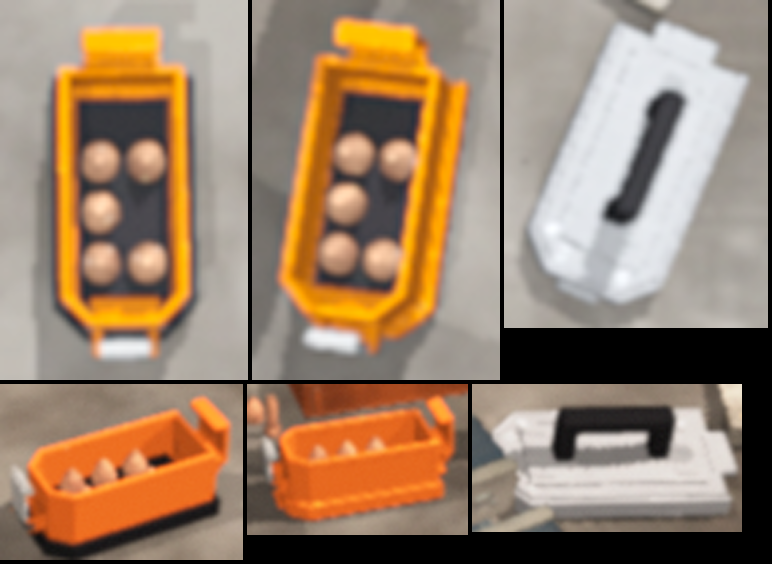

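```bash
cat > fit.py <<'E'
from h import *
from scipy.optimize import minimize
def prism(x0,x1,hw,z0,z1,ch=0):
    p=[(x1,hw),(x1,-hw),(x0+ch,-hw),(x0,-hw+ch),(x0,hw-ch),(x0+ch,hw)]
    return np.array([(x,y,z) for x,y in p for z in(z0,z1)])/1e3
SK=prism(-65.3,60,34.25,0,14,13.5)
KEEP=[prism(64,75,18,58.5,62.5),prism(71.3,75,18,36,62.5),prism(58,75,18,34,38)]
MOD={"tray":[SK,prism(-60,60,29,12,50,12),prism(55,70,15,10,14.5)]+KEEP,
 "base":[prism(-60,60,29,14,50,12)]+KEEP,
 "lid":[prism(-65.3,60,34.25,0,15,13.5),prism(55,70,15,10,14.5),prism(-69.3,-60,10,0,6)],
 "handle":[prism(-33,33,7,36,48),prism(-33,-23,7,15,48),prism(23,33,7,15,48)]}
LATCH=prism(-82,-60.5,15,8,60)
def hulls(parts,c,T,R):
    return [cv2.convexHull(proj(c,p@R.T+T).astype(np.float32)) for p in parts]
S=6
def render(hs,roi):
    x,y,w,h=roi; m=np.zeros((h*S,w*S),np.uint8)
    for q in hs:
        q=((q.reshape(-1,2)+.5-[x,y])*S-.5); cv2.fillConvexPoly(m,np.round(q*16).astype(np.int32),255,shift=4)
    return cv2.GaussianBlur(cv2.resize(m,(w,h),interpolation=cv2.INTER_AREA),(0,0),.6)/255.
def target(c,roi,kind):
    x,y,w,h=roi; I=cv2.GaussianBlur(c["img"],(0,0),.3)[y:y+h,x:x+w].astype(float)
    if kind in("tray","base"):
        m=np.clip(((I[...,0]-I[...,2])-60)/70,0,1)
    elif kind=="lid": m=np.clip((I.min(2)-175)/40,0,1)
    else: m=np.clip((110-I.max(2))/70,0,1)
    if kind!="handle":
        b=(m>.5).astype(np.uint8); cs,_=cv2.findContours(b,cv2.RETR_EXTERNAL,cv2.CHAIN_APPROX_NONE)
        f=np.zeros_like(b); k=max(cs,key=cv2.contourArea); cv2.drawContours(f,[k],-1,1,-1)
        inner=cv2.erode(f,np.ones((3,3))); m=np.where(inner>0,1,m*cv2.dilate(f,np.ones((3,3))))
    return m
def mat(p,pitch=0): return Rot.from_euler("ZY",[p[3],pitch]).as_matrix()
def fit(kind,views,p0,fixz=None,pitch=0,ign=None,cams=None):
    """views: {cam:(c,roi)}; p0=[x,y,z,yaw]; pitch>0 raises front? (rot about +y lowers +x)"""
    tg={n:target(c,r,kind) for n,(c,r) in views.items()}; W={}
    for n,(c,r) in views.items():
        w=np.ones(tg[n].shape)
        if kind in("tray","base"): w-=cv2.dilate(render(hulls([LATCH],c,p0[:3],mat(p0,pitch)),r),np.ones((3,3)))
        if ign and n in ign:
            g=np.zeros(w.shape,np.uint8)
            for poly in ign[n]: cv2.fillPoly(g,[np.int32(np.array(poly)-[r[0],r[1]])],1)
            w[g>0]=0
        W[n]=np.clip(w,0,1)
    def full(v): return np.array([v[0],v[1],fixz if fixz is not None else v[2],v[-1]])
    def cost(v):
        p=full(v*sc)
        return sum((W[n]*(render(hulls(MOD[kind],c,p[:3],mat(p,pitch)),r)-tg[n])**2).sum() for n,(c,r) in views.items())
    v0=np.array(p0 if fixz is None else [p0[0],p0[1],p0[3]],float); sc=np.array([1e-3,1e-3,1e-3,1e-2] if fixz is None else [1e-3,1e-3,1e-2])
    best=None
    for k in range(3):
        st=v0/sc if best is None else best.x
        sim=np.vstack([st]+[st+d for d in np.eye(len(st))*(6,3,1)[k]])
        r=minimize(cost,st,method="Nelder-Mead",options=dict(initial_simplex=sim,xatol=.01,fatol=.01)); best=r
    return full(best.x*sc),best.fun,tg
def overlay(c,parts,p,pitch=0):
    im=c["img"].copy()
    for q in hulls(parts,c,p[:3],mat(p,pitch)): cv2.polylines(im,[np.round(q*16).astype(np.int32)],True,(0,0,255),1,cv2.LINE_AA,4)
    return im
E
cat > ray.py <<'E'
from h import *
def ground(c,uv,z):
    R=cv2.Rodrigues(np.array(c["rvec"],float))[0]; K=np.array(c["K"]); C=-R.T@np.array(c["tvec"]).ravel()
    d=(np.array(uv)-K[:2,2])/K[0,0]; u=d.copy()
    for _ in range(8): u=d/(1+c["k1"]*(u@u))
    r=R.T@np.r_[u,1]; return C+r*(z-C[2])/r[2]
E
python3 - <<'E'
from fit import *; from ray import *
import pickle
cs=pickle.load(open("c0.pkl","rb")); t,s=cs["top"],cs["scene"]
g=lambda u,v,z: ground(t,(u,v),z)
b=g(320.5,258,.05); tr=g(204,245,.05); l=g(450,236,.015)
print(b,tr,l)
R={"base":((290,208,62,97),(256,210,94,68),b,0.0),"tray":((172,198,64,97),(225,160,82,56),tr,-.12),"lid":((416,194,70,86),(350,310,102,58),l,-.44),"handle":((430,210,40,50),(375,314,55,35),l,-.44)}
ov={}
for k,(rt,rs,p,yaw) in R.items():
    ign={}
    if k=="tray": ign={"scene":[[(225,150),(225,173),(247,173),(285,167),(287,160),(300,150)]]}
    if k=="lid":
        ign={"scene":[[(350,312),(430,312),(430,330),(350,330)],[(350,330),(362,340),(375,370),(350,370)]], "top":[[(430,210),(480,210),(468,278),(430,250)]]}
        ign["top"]=[]
    for nm,v in (("both",{"top":(t,rt),"scene":(s,rs)}),("top",{"top":(t,rt)}),("scene",{"scene":(s,rs)})):
        q,f,tg=fit(k,v,[p[0],p[1],0,yaw],fixz=None if nm=="both" else 0.0,ign=ign)
        print(k,nm,np.round(q*1e3,1),round(f,1))
        if nm=="both": ov[k]=q
pickle.dump(ov,open("ov.pkl","wb"))
T=[(overlay(t,MOD[k],ov[k]),)+R[k][0]+(4,) for k in("base","tray","lid")]
Sx=[(overlay(s,MOD[k],ov[k]),)+R[k][1]+(2.7,) for k in("base","tray","lid")]
tiles([T,Sx],"pics/t2.png")
E
```

```text
[0.52166709 0.05102721 0.05      ] [0.54304941 0.26701319 0.05      ] [ 0.57105071 -0.19755962  0.015     ]
base both [521.4  51.2   0.   32.4] 132.9
base top [521.5  51.6   0.   22.6] 57.4
base scene [521.6  50.4   0.   42.1] 70.8
tray both [ 540.8  275.     1.  -110. ] 135.5
tray top [ 541.   275.2    0.  -112.9] 18.7
tray scene [ 541.5  276.5    0.  -101.9] 116.1
lid both [ 567.5 -194.6   14.2 -420.7] 1571.2
lid top [ 572.5 -200.3    0.  -407.7] 525.3
lid scene [ 574.3 -184.3    0.  -441.1] 909.0
handle both [ 572.1 -196.4   -3.2 -437.1] 301.4
handle top [ 570.5 -197.3    0.  -505.2] 149.4
handle scene [ 569.9 -197.8    0.  -363.7] 156.8
(580, 796, 3)
```

View pics/t2.png

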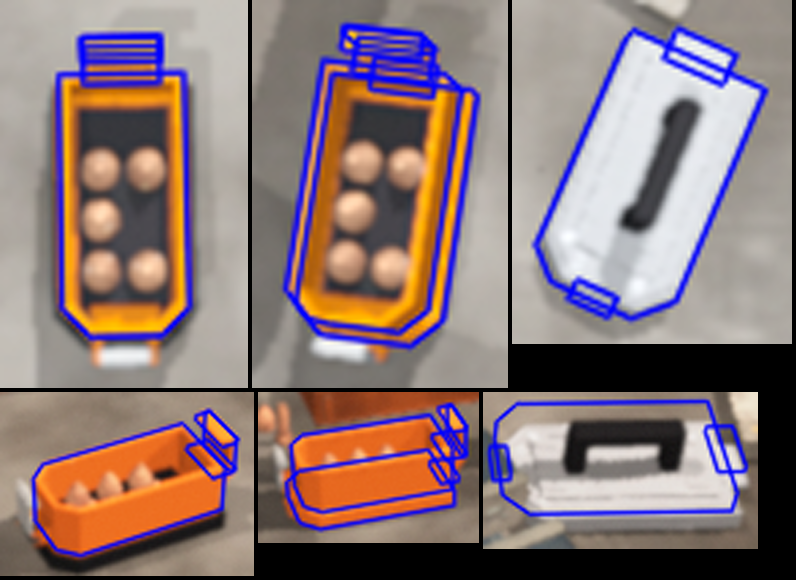

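{"op": "apply_moves", "data": {"motion": [[[0,0,0],[0,0,0.03],0.0854],[[0,0,0.1],[0.025,-0.032,0.035],0.0854],[[0,0,0.2],[0.05,-0.065,0.035],0.0854],[[0,0,0.3],[0.075,-0.098,0.035],0.0854],[[0,0,0.33],[0.1,-0.131,0.035],0.0854]]}}

```text
time_s: 0.62
tcp_pos: [0.388, 0.4783, 0.2663]
tool_rot: [0.051, 0.999, 0.0, 0.0]
wrist_force: [0.5, -0.1, -0.1]
width: 0.0853
finger_force: 0.0
```

{"op": "apply_moves", "data": {"motion": [[[0,0,0],[0.025,-0.032,0],0.0854],[[0,0,0],[0.05,-0.065,0],0.0854],[[0,0,0],[0.075,-0.098,0],0.0854],[[0,0,0],[0.1,-0.131,0],0.0854],[[0,0,0],[0.12,-0.16,0],0.0854]]}}

```text
time_s: 1.03
tcp_pos: [0.5086, 0.3175, 0.2663]
tool_rot: [0.055, 0.998, -0.0, 0.0]
wrist_force: [1.3, -0.0, -0.6]
width: 0.0851
finger_force: 0.0
```

{"op": "apply_moves", "data": {"motion": [[[0,0,0],[0.02,-0.026,-0.02],0.0854],[[0,0,0],[0.034,-0.0446,-0.05],0.0854],[[0,0,0],[0.034,-0.0446,-0.09],0.0854],[[0,0,0],[0.034,-0.0446,-0.12],0.0854],[[0,0,0],[0.034,-0.0446,-0.12],0.0854]]}}

```text
time_s: 1.45
tcp_pos: [0.5393, 0.2736, 0.1395]
tool_rot: [0.055, 0.998, -0.002, -0.004]
wrist_force: [-0.4, -0.4, -1.1]
width: 0.0856
finger_force: 0.0
```

Run:
```python
from h import *
s=manip.observe(); print(s["tcp_pos"],s["tool_rot"],s["dq"].round(3) if hasattr(s["dq"],"round") else s["dq"])
c=eyes.camera("scene"); s=manip.observe(); print(s["tcp_pos"])
tiles([[(c["img"],190,20,160,220,2.5)]],"pics/g1.png")
```

```text
[0.53930169 0.27357113 0.13945595] [ 0.05536267  0.99845636 -0.00206946 -0.00394809] [ 0.015 -0.038 -0.093  0.     0.098  0.001]
[0.5402198  0.27443432 0.14356015]
(554, 404, 3)
```

View pics/g1.png

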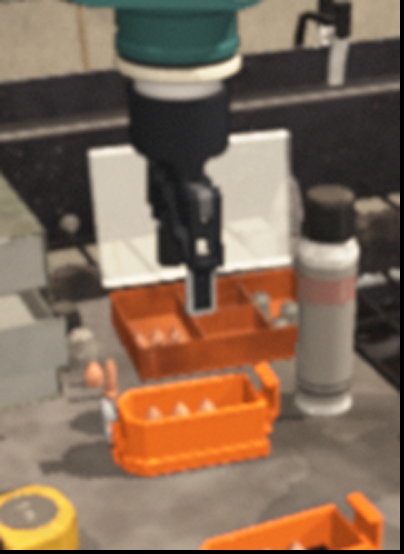

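{"op": "apply_moves", "data": {"motion": [[[0,0,0],[0,0,-0.03],0.0854],[[0,0,0],[0,0,-0.06],0.0854],[[0,0,0],[0,0,-0.09],0.0854],[[0,0,0],[0,0,-0.115],0.0854],[[0,0,0],[0,0,-0.1285],0.0854]]}}

```text
time_s: 1.92
tcp_pos: [0.5414, 0.2756, 0.0175]
tool_rot: [0.055, 0.999, -0.0, -0.0]
wrist_force: [-0.0, -0.3, 0.1]
width: 0.0854
finger_force: 0.0
```

{"op": "apply_moves", "data": {"motion": [[[0,0,0],[0,0,0],0.0854],[[0,0,0],[0,0,0],0.04],[[0,0,0],[0,0,0],0.04],[[0,0,0],[0,0,0],0.04],[[0,0,0],[0,0,0],0.04]]}}

```text
time_s: 2.33
tcp_pos: [0.5427, 0.2759, 0.0207]
tool_rot: [0.055, 0.998, 0.001, 0.002]
wrist_force: [-1.0, 0.6, 7.6]
width: 0.057
finger_force: 63.9
```

{"op": "apply_moves", "data": {"motion": [[[0,0,0],[0,0,0],0.04],[[0,0,0],[0,0,0],0.04],[[0,0,0],[0,0,0],0.04],[[0,0,0],[0,0,0],0.04],[[0,0,0],[0,0,0],0.04]]}}

```text
time_s: 2.75
tcp_pos: [0.5427, 0.2759, 0.0208]
tool_rot: [0.055, 0.998, 0.001, 0.002]
wrist_force: [-1.0, 0.1, 7.8]
width: 0.057
finger_force: 63.9
```

{"op": "apply_moves", "data": {"motion": [[[0,0,0],[0,0,0.02],0.04],[[0,0,0],[0,0,0.045],0.04],[[0,0,0],[0,0,0.07],0.04],[[0,0,0],[0,0,0.1],0.04],[[0,0,0],[0,0,0.11],0.04]]}}

```text
time_s: 3.17
tcp_pos: [0.5428, 0.2758, 0.1337]
tool_rot: [0.055, 0.998, 0.001, 0.003]
wrist_force: [0.6, 0.6, -2.4]
width: 0.057
finger_force: 66.8
```

{"op": "apply_moves", "data": {"motion": [[[0,0,0.02],[-0.005,-0.02,0],0.04],[[0,0,0.05],[-0.013,-0.05,0],0.04],[[0,0,0.08],[-0.02,-0.08,0],0.04],[[0,0,0.11],[-0.027,-0.11,0],0.04],[[0,0,0.138],[-0.034,-0.14,0],0.04]]}}

```text
time_s: 3.58
tcp_pos: [0.5068, 0.134, 0.1277]
tool_rot: [-0.015, 1.0, 0.0, 0.0]
wrist_force: [1.0, 0.2, -3.4]
width: 0.0569
finger_force: 66.6
```

{"op": "apply_moves", "data": {"motion": [[[0,0,0],[-0.005,-0.03,0],0.04],[[-0.001,0.05,0],[-0.01,-0.055,0],0.04],[[-0.003,0.1,0],[-0.013,-0.075,0],0.04],[[-0.004,0.16,0],[-0.016,-0.084,0],0.04],[[-0.006,0.21,0],[-0.016,-0.084,0],0.04]]}}

```text
time_s: 4.0
tcp_pos: [0.4912, 0.0493, 0.1282]
tool_rot: [-0.013, 0.994, -0.002, -0.106]
wrist_force: [0.3, -0.0, -4.2]
width: 0.0569
finger_force: 66.6
```

{"op": "apply_moves", "data": {"motion": [[[0,0,0],[0,0,0],0.04],[[0,0,0],[0,0,0],0.04],[[0,0,0],[0,0,0],0.04],[[0,0,0],[0,0,0],0.04],[[0,0,0],[0,0,0],0.04]]}}

```text
time_s: 4.42
tcp_pos: [0.4912, 0.0515, 0.128]
tool_rot: [-0.014, 0.994, -0.002, -0.104]
wrist_force: [0.1, 0.2, -4.6]
width: 0.0569
finger_force: 66.6
```

Run:
```python
from h import *
import pickle
cs={n:eyes.camera(n) for n in("scene","top")}; pickle.dump(cs,open("c1.pkl","wb")); s=manip.observe(); pickle.dump(s,open("s1.pkl","wb"))
print(s["tcp_pos"],s["tool_rot"],s["wrist_force"],s["moment"],s["width"])
tiles([[(cs["scene"]["img"],240,130,130,160,3),(cs["top"]["img"],275,180,100,150,3)]],"pics/g2.png")
```

```text
[0.49127621 0.05141519 0.12802064] [-0.014259    0.99443576 -0.00152914 -0.10436412] [-0.00424349  0.73237243 -4.13565133] [ 0.10246696 -0.24449927  0.00903936] 0.05725329454986173
(484, 698, 3)
```

View pics/g2.png

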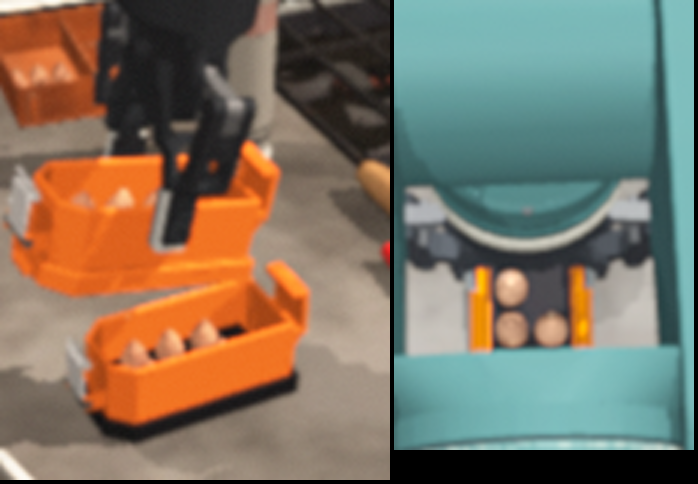

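```bash
cat > fit2.py <<'E'
from fit import *
import pickle
# tray in tool, from the grip moment
Rg=Rot.from_quat([.055,.998,.001,.002])
qt=np.array([.5412,.2756,0,-.109])
tT=Rg.inv().apply(qt[:3]-[.5427,.2759,.0208]); tR=Rg.inv()*Rot.from_euler("Z",-.109)
def pred(s):
    R=Rot.from_quat(s["tool_rot"]); P=np.array(s["tcp_pos"])+R.apply(tT); return P,(R*tR)
E
python3 - <<'E'
from fit2 import *
cs=pickle.load(open("c1.pkl","rb")); s=pickle.load(open("s1.pkl","rb"))
P,R=pred(s); ang=R.as_euler("ZYX"); print("pred",P.round(4),ang.round(4))
sc=cs["scene"]; p0=[*P,ang[0]]
roi=(240,170,95,60); f=lambda x,y:(240+x/3,130+y/3)
ign={"scene":[[f(*a) for a in [(0,0),(0,140),(75,162),(110,160),(130,260),(200,260),(260,140),(262,0)]],[f(*a) for a in [(0,320),(100,310),(180,300),(200,293),(250,272),(265,255),(340,250),(340,340),(0,340)]],[f(*a) for a in [(0,150),(45,160),(45,300),(0,300)]]]}
for z in (P[2],P[2]-.003,P[2]+.003):
    q,fv,tg=fit("tray",{"scene":(sc,roi)},[P[0],P[1],z,ang[0]],fixz=z,pitch=ang[1],ign=ign); print(z.round(4),q.round(4),fv)
q0,_,_=fit("base",{"scene":(pickle.load(open("c0.pkl","rb"))["scene"],(256,210,94,68))},[.5215,.051,0,.03],fixz=0.); print("base scene",q0.round(4))
q,fv,tg=fit("tray",{"scene":(sc,roi)},p0,fixz=P[2],pitch=ang[1],ign=ign)
a=overlay(sc,MOD["tray"],q,ang[1]); a2=overlay(sc,MOD["tray"],p0,ang[1])
# top: side walls columns along rows
t=cs["top"]; I=t["img"].astype(int); 
for r in range(272,295,5):
    m=(I[r,:,0]-I[r,:,2])>110; u=np.where(m[295:345])[0]+295; print(r,u.min(),u.max())
rim=np.array([[x,y,50] for x in(-58,-20) for y in(-29,29)])/1e3; Rm=Rot.from_euler("ZY",ang[:2])
print(proj(t,Rm.apply(rim)+P).round(1).tolist())
tiles([[(a,240,150,95,120,4),(a2,240,150,95,120,4)]],"pics/g3.png")
E
```

```text
pred [0.4855 0.0507 0.108 ] [ 0.0298  0.213  -0.002 ]
0.108 [0.4851 0.0519 0.108  0.0127] 34.91018775553281
0.105 [0.4872 0.0556 0.105  0.0112] 35.010046190563884
0.111 [0.483  0.0482 0.111  0.0106] 35.583567021579874
base scene [0.5212 0.0504 0.     0.0421]
272 302 337
277 301 340
282 301 340
287 301 340
292 301 340
[[338.7, 301.5], [302.0, 302.2], [338.0, 278.4], [301.9, 279.0]]
(484, 768, 3)
```

View pics/g3.png

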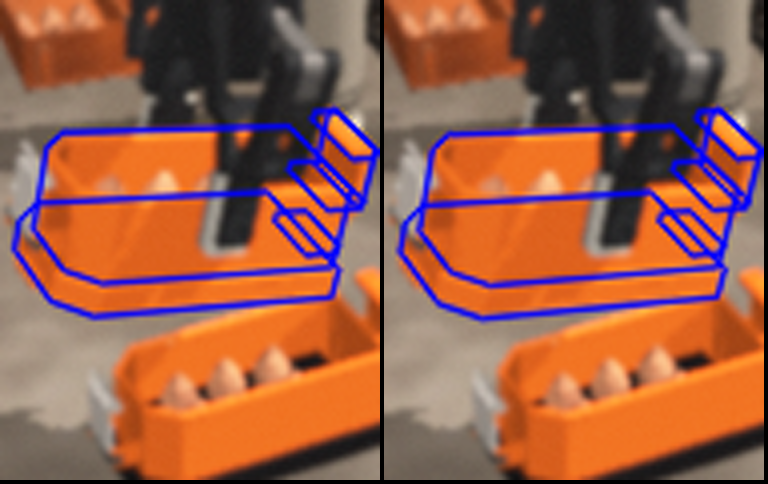

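{"op": "apply_moves", "data": {"motion": [[[0,0,0],[0.01,0,-0.005],0.04],[[0,0,0],[0.0208,0,-0.015],0.04],[[0,0,0],[0.0208,0,-0.025],0.04],[[0,0,0],[0.0208,0,-0.035],0.04],[[0,0,0],[0.0208,0,-0.035],0.04]]}}

```text
time_s: 4.93
tcp_pos: [0.5108, 0.0512, 0.0904]
tool_rot: [-0.014, 0.994, -0.002, -0.106]
wrist_force: [-0.7, 0.4, -4.9]
width: 0.0567
finger_force: 66.5
```

{"op": "apply_moves", "data": {"motion": [[[0,0,0],[0,0,-0.005],0.04],[[0,0,0],[0,0,-0.009],0.04],[[0,0,0],[0,0,-0.013],0.04],[[0,0,0],[0,0,-0.0155],0.04],[[0,0,0],[0,0,-0.0155],0.04]]}}

```text
time_s: 5.35
tcp_pos: [0.512, 0.0512, 0.0768]
tool_rot: [-0.014, 0.994, -0.002, -0.105]
wrist_force: [0.6, -0.1, -3.7]
width: 0.057
finger_force: 66.5
```

Run:
```python
from fit2 import *
c=eyes.camera("scene"); s=manip.observe(); P,R=pred(s)
print(s["tcp_pos"],P.round(4),R.as_euler("ZYX").round(4),s["wrist_force"].round(1),s["moment"].round(2))
tiles([[(c["img"],235,170,125,110,5)]],"pics/g4.png")
```

```text
[0.51206181 0.05115178 0.07718804] [0.5062 0.0505 0.0572] [ 0.0293  0.2142 -0.0021] [ 0.7  0.1 -3.7] [-0.03 -0.25 -0.03]
(554, 629, 3)
```

View pics/g4.png

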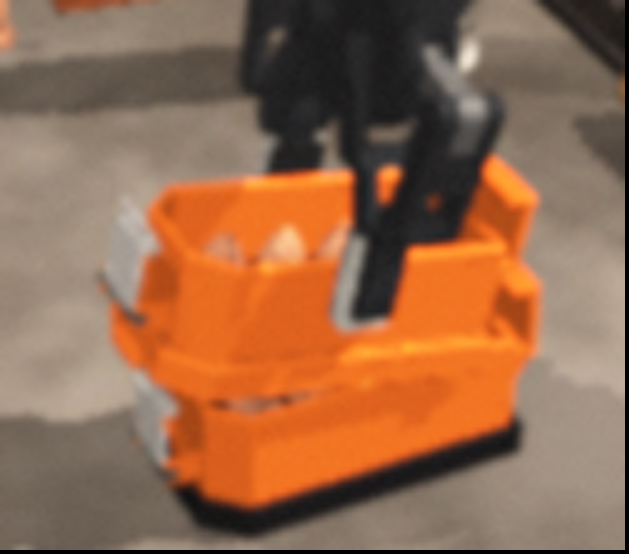

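{"op": "apply_moves", "data": {"motion": [[[0,0,0],[0.004,0.0001,-0.0008],0.04],[[0,0,0],[0.008,0.0002,-0.0017],0.04],[[0,0,0],[0.012,0.0003,-0.0026],0.04],[[0,0,0],[0.0156,0.0004,-0.0034],0.04],[[0,0,0],[0.0156,0.0004,-0.0034],0.04]]}}

```text
time_s: 5.82
tcp_pos: [0.5282, 0.0516, 0.0737]
tool_rot: [-0.014, 0.994, -0.002, -0.105]
wrist_force: [0.0, 0.8, -3.7]
width: 0.057
finger_force: 66.8
```

Run:
```python
from fit2 import *
s=manip.observe(); P,R=pred(s)
print(s["tcp_pos"],P.round(4),R.as_euler("ZYX").round(4),s["wrist_force"].round(1),s["moment"].round(2))
```

```text
[0.52819369 0.05155859 0.07366816] [0.5224 0.0509 0.0537] [ 0.0293  0.2148 -0.0021] [ 0.   0.8 -3.7] [ 0.01 -0.23  0.04]
```

{"op": "apply_moves", "data": {"motion": [[[0,0,0],[0.001,0,-0.0003],0.04],[[0,0,0],[0.002,0,-0.0005],0.04],[[0,0,0],[0.003,0.0001,-0.0007],0.04],[[0,0,0],[0.003,0.0001,-0.0007],0.04],[[0,0,0],[0.003,0.0001,-0.0007],0.04]]}}

```text
time_s: 6.23
tcp_pos: [0.5289, 0.0516, 0.0732]
tool_rot: [-0.014, 0.994, -0.002, -0.107]
wrist_force: [-20.7, -0.8, 7.0]
width: 0.0569
finger_force: 67.5
```

Run:
```python
from fit2 import *
s=manip.observe(); P,R=pred(s)
print(s["tcp_pos"],P.round(4),R.as_euler("ZYX").round(4),s["wrist_force"].round(1),s["moment"].round(2))
```

```text
[0.52885503 0.05159475 0.0732291 ] [0.5229 0.0509 0.0532] [ 0.0293  0.2193 -0.0022] [-20.7  -0.8   7. ] [-0.15  3.3   0.  ]
```

{"op": "apply_moves", "data": {"motion": [[[0,0,0],[-0.0022,0,-0.0002],0.04],[[0.001,-0.04,0],[-0.0029,0,-0.0022],0.04],[[0.002,-0.08,0],[-0.0037,0,-0.0044],0.04],[[0.003,-0.12,0],[-0.0046,0,-0.0067],0.04],[[0.003,-0.12,0],[-0.0046,0,-0.0067],0.04]]}}

```text
time_s: 6.65
tcp_pos: [0.5257, 0.0517, 0.0663]
tool_rot: [-0.014, 0.999, -0.001, -0.044]
wrist_force: [-1.3, -0.5, -4.2]
width: 0.0568
finger_force: 66.7
```

Run:
```python
from fit2 import *
s=manip.observe(); P,R=pred(s)
print(s["tcp_pos"],P.round(4),R.as_euler("ZYX").round(4),s["wrist_force"].round(1),s["moment"].round(2))
```

```text
[0.5256833  0.05170188 0.06633803] [0.5223 0.0511 0.0458] [ 0.0293  0.0917 -0.0026] [-1.3 -0.5 -4.2] [ 0.01 -0.06 -0.05]
```

{"op": "apply_moves", "data": {"motion": [[[0,-0.02,0],[-0.0005,0,-0.0012],0.04],[[0.001,-0.04,0],[-0.001,0,-0.0025],0.04],[[0.001,-0.06,0],[-0.0015,0,-0.0037],0.04],[[0.002,-0.092,0],[-0.0022,0,-0.0056],0.04],[[0.002,-0.092,0],[-0.0022,0,-0.0056],0.04]]}}

```text
time_s: 7.07
tcp_pos: [0.5244, 0.0517, 0.0614]
tool_rot: [-0.014, 1.0, -0.0, 0.003]
wrist_force: [3.0, 0.2, 2.1]
width: 0.0568
finger_force: 67.6
```

Run:
```python
from fit2 import *
s=manip.observe(); P,R=pred(s)
print(s["tcp_pos"],P.round(4),R.as_euler("ZYX").round(4),s["wrist_force"].round(1),s["moment"].round(2))
```

```text
[0.52438491 0.05167993 0.06138758] [0.523  0.0511 0.0406] [ 0.0292 -0.0016 -0.0033] [3.  0.2 2.1] [ 0.12 -0.93 -0.04]
```

{"op": "apply_moves", "data": {"motion": [[[0,-0.01,0],[0,0,-0.001],0.04],[[0,-0.02,0],[0,0,-0.002],0.04],[[0,-0.03,0],[0,0,-0.003],0.04],[[0,-0.03,0],[0,0,-0.003],0.04],[[0,-0.03,0],[0,0,-0.003],0.04]]}}

```text
time_s: 7.48
tcp_pos: [0.5246, 0.0517, 0.0607]
tool_rot: [-0.014, 1.0, -0.001, 0.016]
wrist_force: [-12.7, -1.6, 31.3]
width: 0.0569
finger_force: 70.9
```

Run:
```python
from fit2 import *
c=eyes.camera("scene"); s=manip.observe(); P,R=pred(s)
print(s["tcp_pos"],P.round(4),R.as_euler("ZYX").round(4),s["wrist_force"].round(1),s["moment"].round(2))
tiles([[(c["img"],235,170,125,110,5)]],"pics/g5.png")
```

```text
[0.52463453 0.05169367 0.06069632] [0.5238 0.0511 0.0399] [ 0.0292 -0.0288 -0.0041] [-12.8  -2.7  31.3] [0.06 2.6  0.04]
(554, 629, 3)
```

View pics/g5.png

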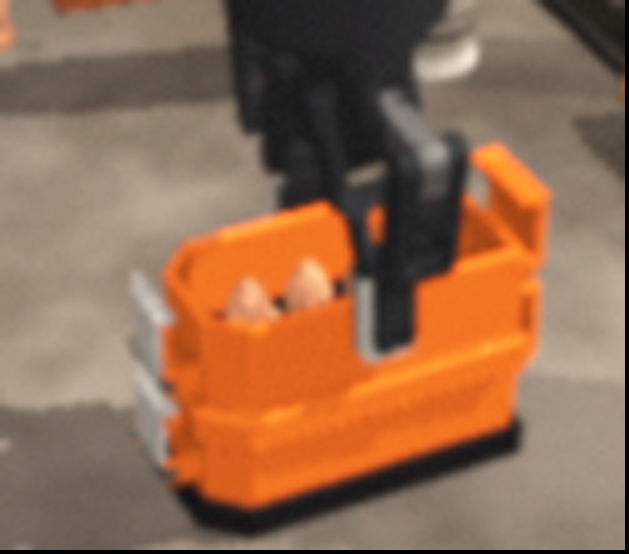

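{"op": "apply_moves", "data": {"motion": [[[0,0.03,0],[0,0,0.003],0.04],[[0,0.03,0],[0,0,0.003],0.0854],[[0,0.03,0],[0,0,0.003],0.0854],[[0,0.03,0],[0,0,0.003],0.0854],[[0,0.03,0],[0,0,0.003],0.0854]]}}

```text
time_s: 7.95
tcp_pos: [0.5238, 0.0517, 0.0605]
tool_rot: [-0.014, 1.0, -0.001, 0.001]
wrist_force: [-1.0, -0.4, 0.4]
width: 0.0852
finger_force: 0.0
```

{"op": "apply_moves", "data": {"motion": [[[0,0,0],[0,0,0],0.0854],[[0,0,0],[0,0,0.03],0.0854],[[0,0,0],[0,0,0.07],0.0854],[[0,0,0],[0,0,0.11],0.0854],[[0,0,0],[0,0,0.14],0.0854]]}}

```text
time_s: 8.37
tcp_pos: [0.5241, 0.0517, 0.2042]
tool_rot: [-0.014, 1.0, -0.0, 0.002]
wrist_force: [0.7, -0.3, 0.8]
width: 0.0852
finger_force: 0.0
```

{"op": "apply_moves", "data": {"motion": [[[0,0,-0.1],[0.01,-0.03,0],0.0854],[[0,0,-0.2],[0.02,-0.07,0],0.0854],[[0,0,-0.3],[0.03,-0.11,0],0.0854],[[0,0,-0.4],[0.035,-0.15,0],0.0854],[[0,0,-0.45],[0.04,-0.19,0],0.0854]]}}

```text
time_s: 8.78
tcp_pos: [0.564, -0.1402, 0.2009]
tool_rot: [0.212, 0.977, -0.001, 0.001]
wrist_force: [1.2, -0.7, 0.6]
width: 0.0855
finger_force: 0.0
```

Run:
```python
from fit import *
import pickle
cs={n:eyes.camera(n) for n in("scene","top")}; pickle.dump(cs,open("c2.pkl","wb")); s=manip.observe(); print(s["tcp_pos"],s["tool_rot"],s["width"])
# stack: tray on base; both silhouettes union
MOD["tray"]=MOD["tray"]
p=np.array([.5219,.0512,.04,.028])
B=[q-[0,0,.04] for q in MOD["base"]]
MOD["tray"]+=B
for pit in (-.02,0,.02,.04,.06,.08):
    q,f,tg=fit("tray",{"scene":(cs["scene"],(250,185,105,95))},p,fixz=.04+.06*np.sin(max(pit,0)),pitch=pit); print(pit,q.round(4),round(f,1))
q,f,tg=fit("tray",{"scene":(cs["scene"],(250,185,105,95))},p,pitch=0); print(q.round(4),f)
```

```text
[ 0.56393727 -0.14291806  0.20032723] [ 2.12561513e-01  9.77146698e-01 -1.24564021e-03  6.18727738e-04] 0.08542853996093781
-0.02 [0.521  0.0503 0.04   0.0166] 87.7
0 [0.5212 0.0501 0.04   0.0348] 88.5
0.02 [0.5202 0.0484 0.0412 0.0547] 81.6
0.04 [0.5199 0.0474 0.0424 0.0748] 79.0
0.06 [0.519  0.0456 0.0436 0.0928] 78.3
0.08 [0.5189 0.0444 0.0448 0.1209] 80.5
[0.5114 0.0339 0.0539 0.0283] 34.69407947723495
```

Run:
```python
from fit import *
import pickle
cs=pickle.load(open("c2.pkl","rb"));c=cs["scene"]
roi=(250,185,105,95); tg=target(c,roi,"tray")
def ev(c,roi,tg,bx,by,yaw,pit,dx=0):
    Rb=Rot.from_euler("Z",yaw).as_matrix(); Rp=Rot.from_euler("Y",pit).as_matrix()
    pv=np.array([.060,0,.05]); Ro=Rb@Rp
    o=pv-Rp@np.array([.060,0,.010])+[dx,0,0]; T=np.array([bx,by,0])+Rb@o; B=np.array([bx,by,0])
    w=1-np.clip(render(hulls([LATCH],c,T,Ro)+hulls([LATCH],c,B,Rb),roi),0,1); 
    m=render(hulls(MOD["tray"],c,T,Ro)+hulls(MOD["base"],c,B,Rb),roi)
    return (w*(m-tg)**2).sum()
for b in ((.5212,.0504,.042),(.5214,.0512,.03),(.5218,.0512,.028)):
    print(b,[round(ev(c,roi,tg,*b,p),1) for p in(-.03,-.015,0,.015,.03,.05,.07,.09)])
t=cs["top"]; rt=(285,195,75,115); tt=target(t,rt,"tray")
print([round(ev(t,rt,tt,.5214,.0514,.026,p),1) for p in(-.03,-.015,0,.015,.03,.05,.07,.09)])
```

```text
(0.5212, 0.0504, 0.042) [np.float64(128.7), np.float64(99.7), np.float64(72.8), np.float64(54.6), np.float64(48.2), np.float64(62.0), np.float64(88.9), np.float64(122.0)]
(0.5214, 0.0512, 0.03) [np.float64(127.1), np.float64(99.5), np.float64(75.9), np.float64(64.1), np.float64(67.5), np.float64(88.6), np.float64(119.2), np.float64(154.2)]
(0.5218, 0.0512, 0.028) [np.float64(120.3), np.float64(95.0), np.float64(75.4), np.float64(65.4), np.float64(70.8), np.float64(94.0), np.float64(127.6), np.float64(163.1)]
[np.float64(39.7), np.float64(31.1), np.float64(27.6), np.float64(29.0), np.float64(34.5), np.float64(45.9), np.float64(62.3), np.float64(74.7)]
```

{"op": "apply_moves", "data": {"motion": [[[0,0,0.1],[-0.02,0.04,0],0],[[0,0,0.2],[-0.04,0.08,0],0],[[0,0,0.3],[-0.06,0.12,0],0],[[0,0,0.4],[-0.08,0.16,0],0],[[0,0,0.45],[-0.092,0.1885,0],0]]}}

```text
time_s: 9.3
tcp_pos: [0.4711, 0.0503, 0.2008]
tool_rot: [-0.017, 1.0, -0.0, 0.001]
wrist_force: [1.4, 0.2, -0.5]
width: 0.0254
finger_force: 0.0
```

{"op": "apply_moves", "data": {"motion": [[[0,0,0],[0,0,-0.03],0],[[0,0,0],[0,0,-0.06],0],[[0,0,0],[0,0,-0.085],0],[[0,0,0],[0,0,-0.095],0],[[0,0,0],[0,0,-0.1],0]]}}

```text
time_s: 9.72
tcp_pos: [0.4718, 0.049, 0.0994]
tool_rot: [-0.014, 1.0, -0.001, -0.0]
wrist_force: [0.6, -0.9, 0.0]
width: 0.0002
finger_force: 0.0
```

{"op": "apply_moves", "data": {"motion": [[[0,0,0],[0,0,-0.003],0],[[0,0,0],[0,0,-0.006],0],[[0,0,0],[0,0,-0.009],0],[[0,0,0],[0,0,-0.011],0],[[0,0,0],[0,0,-0.011],0]]}}

```text
time_s: 10.13
tcp_pos: [0.4727, 0.0488, 0.0901]
tool_rot: [-0.014, 1.0, -0.001, 0.001]
wrist_force: [0.4, -0.1, -0.0]
width: -0.0002
finger_force: 0.0
```

{"op": "apply_moves", "data": {"motion": [[[0,0,0],[0,0,-0.001],0],[[0,0,0],[0,0,-0.002],0],[[0,0,0],[0,0,-0.003],0],[[0,0,0],[0,0,-0.003],0],[[0,0,0],[0,0,-0.003],0]]}}

```text
time_s: 10.55
tcp_pos: [0.4736, 0.0488, 0.0884]
tool_rot: [-0.014, 1.0, -0.0, 0.002]
wrist_force: [1.7, 0.4, 9.0]
width: 0.0001
finger_force: 3.9
```

{"op": "apply_moves", "data": {"motion": [[[0,0,0],[0,0,-0.001],0],[[0,0,0],[0,0,-0.002],0],[[0,0,0],[0,0,-0.003],0],[[0,0,0],[0,0,-0.004],0],[[0,0,0],[0,0,-0.004],0]]}}

```text
time_s: 10.97
tcp_pos: [0.4746, 0.0489, 0.0852]
tool_rot: [-0.014, 1.0, -0.0, 0.004]
wrist_force: [10.1, 0.7, 12.8]
width: -0.0001
finger_force: 6.4
```

{"op": "apply_moves", "data": {"motion": [[[0,0,0],[0,0,0.01],0],[[0,0,0],[0,0,0.04],0.02],[[0,0,0],[0,0,0.08],0.04],[[0,0,0],[0,0,0.11],0.06],[[0,0,0],[0,0,0.115],0.06]]}}

```text
time_s: 11.38
tcp_pos: [0.4739, 0.0489, 0.2041]
tool_rot: [-0.014, 1.0, -0.0, 0.004]
wrist_force: [1.2, -0.4, 0.5]
width: 0.0483
finger_force: 0.0
```

{"op": "apply_moves", "data": {"motion": [[[0,0,-0.1],[0.02,-0.04,0],0.06],[[0,0,-0.2],[0.04,-0.08,0],0.06],[[0,0,-0.3],[0.06,-0.12,0],0.06],[[0,0,-0.4],[0.08,-0.16,0],0.06],[[0,0,-0.45],[0.08,-0.188,0],0.06]]}}

```text
time_s: 11.8
tcp_pos: [0.5538, -0.1411, 0.1975]
tool_rot: [0.212, 0.977, -0.001, 0.001]
wrist_force: [1.1, -0.4, 0.8]
width: 0.0601
finger_force: 0.0
```

Run:
```python
from fit import *
import pickle
cs=pickle.load(open("c0.pkl","rb")); t,s=cs["top"],cs["scene"]
print(manip.observe()["tcp_pos"],manip.observe()["tool_rot"])
# lid in top: threshold table vs lid; handle as separate
x,y,w,h=(425,196,55,82); I=t["img"][y:y+h,x:x+w].min(2); print("lid px pctl",np.percentile(I,[5,25,50,75,95]))
for lo,hi in((165,195),(175,215),(185,205)):
    import fit as F
    def target(c,roi,kind,lo=lo,hi=hi):
        x,y,w,h=roi; I=c["img"][y:y+h,x:x+w].astype(float); m=np.clip((I.min(2)-lo)/(hi-lo),0,1); b=(m>.5).astype(np.uint8)
        cc,_=cv2.findContours(b,cv2.RETR_EXTERNAL,cv2.CHAIN_APPROX_NONE); f=np.zeros_like(b); cv2.drawContours(f,[max(cc,key=cv2.contourArea)],-1,1,-1)
        return np.where(cv2.erode(f,np.ones((3,3)))>0,1,m*cv2.dilate(f,np.ones((3,3))))
    F.target=target
    q,f,tg=F.fit("lid",{"top":(t,(422,198,62,78))},[.572,-.199,0,-.43],fixz=0.0); print(q.round(4),round(f,1))
# handle: dark pixel centroid & long axis in each view vs model
for n,c,r in(("top",t,(434,212,32,44)),("scene",s,(378,316,50,28))):
    x,y,w,h=r; I=c["img"][y:y+h,x:x+w].astype(float).max(2); m=I<90
    v,u=np.where(m); cen=np.array([u.mean()+x,v.mean()+y]); 
    C=np.cov(np.c_[u,v].T); e,V=np.linalg.eigh(C); print(n,cen.round(1),V[:,1].round(3),np.sqrt(e[1])*np.sqrt(12),m.sum())
```

```text
[ 0.5538103  -0.14105156  0.19754688] [ 2.12087479e-01  9.77250194e-01 -6.12437687e-04  7.64368722e-04]
lid px pctl [102. 151. 167. 223. 229.]
[ 0.5722 -0.2002  0.     -0.4054] 66.1
[ 0.5722 -0.2     0.     -0.412 ] 525.7
[ 0.5722 -0.2     0.     -0.4078] 548.8
top [453. 235.] [-0.388  0.922] 35.57881059501234 193
scene [402.1 327.3] [-0.998  0.055] 48.30847988235907 557
```

{"op": "apply_moves", "data": {"motion": [[[0,0,0.014],[0.01,-0.03,0],0.055],[[0,0,0.014],[0.0201,-0.0615,-0.01],0.055],[[0,0,0.014],[0.0201,-0.0615,-0.04],0.055],[[0,0,0.014],[0.0201,-0.0615,-0.07],0.055],[[0,0,0.014],[0.0201,-0.0615,-0.09],0.055]]}}

```text
time_s: 12.22
tcp_pos: [0.5718, -0.201, 0.1048]
tool_rot: [0.203, 0.979, -0.0, -0.0]
wrist_force: [0.6, 0.4, -0.8]
width: 0.055
finger_force: 0.0
```

{"op": "apply_moves", "data": {"motion": [[[0,0,0],[0,0,-0.025],0.055],[[0,0,0],[0,0,-0.05],0.055],[[0,0,0],[0,0,-0.07],0.055],[[0,0,0],[0,0,-0.0842],0.055],[[0,0,0],[0,0,-0.0842],0.055]]}}

```text
time_s: 12.63
tcp_pos: [0.5713, -0.2001, 0.0205]
tool_rot: [0.203, 0.979, -0.0, -0.001]
wrist_force: [-0.6, -0.1, -0.8]
width: 0.0553
finger_force: 0.0
```

{"op": "apply_moves", "data": {"motion": [[[0,0,0],[0,0,0],0.055],[[0,0,0],[0,0,0],0.03],[[0,0,0],[0,0,0],0.005],[[0,0,0],[0,0,0],0.005],[[0,0,0],[0,0,0],0.005]]}}

```text
time_s: 13.05
tcp_pos: [0.5733, -0.2009, 0.0251]
tool_rot: [0.203, 0.979, -0.001, 0.002]
wrist_force: [-1.4, 0.6, 4.2]
width: 0.0129
finger_force: 58.4
```

{"op": "apply_moves", "data": {"motion": [[[0,0,0],[0,0,0],0.005],[[0,0,0],[0,0,0],0.005],[[0,0,0],[0,0,0],0.005],[[0,0,0],[0,0,0],0.005],[[0,0,0],[0,0,0],0.005]]}}

```text
time_s: 13.47
tcp_pos: [0.5732, -0.2009, 0.0251]
tool_rot: [0.203, 0.979, -0.001, 0.002]
wrist_force: [-0.9, 0.7, 6.7]
width: 0.0127
finger_force: 58.6
```

Run:
```python
from h import *
import pickle
s=manip.observe(); pickle.dump(s,open("sl.pkl","wb")); print(s["tcp_pos"],s["tool_rot"],s["wrist_force"].round(1),s["width"])
```

```text
[ 0.57323796 -0.20089759  0.02505948] [ 2.02571318e-01  9.79265612e-01 -8.82588615e-04  1.71568862e-03] [-0.9  0.7  6.7] 0.012723483031702483
```

{"op": "apply_moves", "data": {"motion": [[[0,0,0],[0,0,0.03],0.005],[[0,0,0],[0,0,0.06],0.005],[[0,0,0],[0,0,0.095],0.005],[[0,0,0],[0,0,0.13],0.005],[[0,0,0],[0,0,0.157],0.005]]}}

```text
time_s: 13.88
tcp_pos: [0.5728, -0.2007, 0.1842]
tool_rot: [0.203, 0.979, -0.001, 0.002]
wrist_force: [0.8, 0.5, -1.3]
width: 0.0124
finger_force: 59.1
```

{"op": "apply_moves", "data": {"motion": [[[0,0,0.06],[-0.01,0.025,0],0.005],[[0,0,0.15],[-0.025,0.055,0],0.005],[[0,0,0.24],[-0.04,0.085,0],0.005],[[0,0,0.33],[-0.055,0.12,0],0.005],[[0,0,0.42],[-0.07,0.15,0],0.005]]}}

```text
time_s: 14.3
tcp_pos: [0.5017, -0.0492, 0.181]
tool_rot: [-0.008, 1.0, -0.0, 0.001]
wrist_force: [0.8, 0.9, -1.5]
width: 0.0126
finger_force: 59.1
```

{"op": "apply_moves", "data": {"motion": [[[0,0,0.016],[-0.005,0.03,0],0.005],[[-0.001,0.05,0.016],[-0.01,0.06,0],0.005],[[-0.003,0.1,0.016],[-0.014,0.085,0],0.005],[[-0.004,0.16,0.016],[-0.015,0.1,0],0.005],[[-0.006,0.21,0.016],[-0.015,0.1,0],0.005]]}}

```text
time_s: 14.72
tcp_pos: [0.4873, 0.0518, 0.1815]
tool_rot: [-0.015, 0.994, -0.003, -0.105]
wrist_force: [0.3, -0.2, -1.8]
width: 0.013
finger_force: 59.1
```

{"op": "apply_moves", "data": {"motion": [[[0,0,0],[0,0,0],0.005],[[0,0,0],[0,0,0],0.005],[[0,0,0],[0,0,0],0.005],[[0,0,0],[0,0,0],0.005],[[0,0,0],[0,0,0],0.005]]}}

```text
time_s: 15.13
tcp_pos: [0.4875, 0.0489, 0.1811]
tool_rot: [-0.014, 0.995, -0.003, -0.103]
wrist_force: [0.8, 0.7, -2.3]
width: 0.0128
finger_force: 59.1
```

```bash
cat > fit3.py <<'E'
from fit import *
import pickle
s0=pickle.load(open("sl.pkl","rb")); Rg=Rot.from_quat(s0["tool_rot"])
qt=np.array([.5722,-.2000,0,-.408])
tT=Rg.inv().apply(qt[:3]-s0["tcp_pos"]); tR=Rg.inv()*Rot.from_euler("Z",-.408)
def pred(s):
    R=Rot.from_quat(s["tool_rot"]); return np.array(s["tcp_pos"])+R.apply(tT),(R*tR)
E
python3 - <<'E'
from fit3 import *
cs={n:eyes.camera(n) for n in("scene","top")}; pickle.dump(cs,open("c3.pkl","wb")); s=manip.observe(); pickle.dump(s,open("s3.pkl","wb"))
P,R=pred(s); a=R.as_euler("ZYX"); print(s["tcp_pos"],P.round(4),a.round(4),s["wrist_force"].round(1),s["moment"].round(2))
Rm=Rot.from_euler("ZY",a[:2]).as_matrix(); c=cs["scene"]
im=c["img"].copy()
for q in hulls(MOD["lid"]+MOD["handle"],c,P,Rm): cv2.polylines(im,[np.round(q*16).astype(np.int32)],True,(0,0,255),1,cv2.LINE_AA,4)
for q in hulls(MOD["tray"],c,np.array([.5219,.0512,.04]),Rot.from_euler("Z",.028).as_matrix()): cv2.polylines(im,[np.round(q*16).astype(np.int32)],True,(0,255,0),1,cv2.LINE_AA,4)
t=cs["top"]["img"].copy()
for q in hulls(MOD["lid"],cs["top"],P,Rm): cv2.polylines(t,[np.round(q*16).astype(np.int32)],True,(0,0,255),1,cv2.LINE_AA,4)
tiles([[(c["img"],240,120,125,160,3),(im,240,120,125,160,3)],]  ,"pics/g6a.png")
tiles([[(im,235,125,130,145,4),(t,280,190,80,145,3)]],"pics/g6.png")
E
```

```text
[0.48757115 0.04903704 0.1809634 ] [0.481  0.0492 0.1567] [ 0.0274  0.2108 -0.0018] [-0.4 -0.  -1.1] [ 0.01 -0.18 -0.03]
(484, 758, 3)
(584, 768, 3)
```

View pics/g6.png

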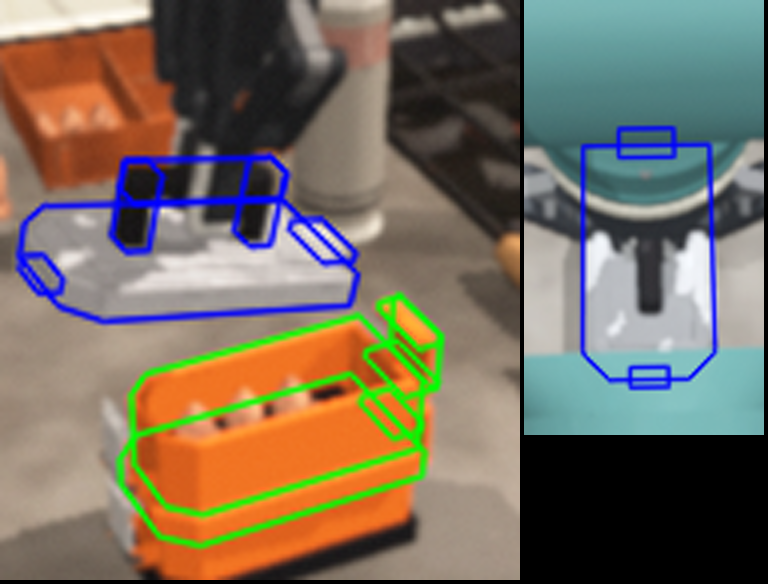

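{"op": "apply_moves", "data": {"motion": [[[0,0,0],[0.01,0.001,-0.01],0.005],[[0,0,0],[0.02,0.0022,-0.02],0.005],[[0,0,0],[0.0252,0.0022,-0.03],0.005],[[0,0,0],[0.0252,0.0022,-0.04],0.005],[[0,0,0],[0.0252,0.0022,-0.045],0.005]]}}

```text
time_s: 15.65
tcp_pos: [0.5123, 0.0514, 0.134]
tool_rot: [-0.014, 0.994, -0.003, -0.105]
wrist_force: [0.0, -1.0, -2.6]
width: 0.0129
finger_force: 59.1
```

{"op": "apply_moves", "data": {"motion": [[[0,0,0],[0,0,0],0.005],[[0,0,0],[0,0,0],0.005],[[0,0,0],[0,0,0],0.005],[[0,0,0],[0,0,0],0.005],[[0,0,0],[0,0,0],0.005]]}}

```text
time_s: 16.07
tcp_pos: [0.513, 0.0515, 0.1363]
tool_rot: [-0.014, 0.995, -0.003, -0.103]
wrist_force: [1.2, 0.1, -1.1]
width: 0.0123
finger_force: 59.1
```

```bash
cat > st.py <<'E'
from fit3 import *
s=manip.observe(); P,R=pred(s)
print(s["tcp_pos"].round(4),P.round(4),R.as_euler("ZYX").round(4),s["wrist_force"].round(1),s["moment"].round(2))
E
python3 st.py
python3 - <<'E'
from fit3 import *
# lateral check of lid in earlier top view: white lid edges between rows
t=pickle.load(open("c3.pkl","rb"))["top"]; s=pickle.load(open("s3.pkl","rb")); P,R=pred(s); I=t["img"].astype(int)
for r in range(275,306,6): print(r,I[r,296:345].min(1).tolist())
e=np.array([[x,y,14] for x in(-50,-30,-10) for y in(-34.25,34.25)]+[[x,y,48] for x in(-33,-20) for y in (-7,7)])/1e3
print(proj(t,R.apply(e)+P).round(1).tolist())
E
```

```text
[0.513  0.0515 0.1363] [0.5065 0.0517 0.112 ] [ 0.028   0.2109 -0.0018] [ 1.2  0.1 -1.1] [-0.01 -0.16  0.02]
275 [138, 134, 131, 147, 192, 225, 232, 236, 240, 239, 235, 224, 212, 205, 189, 176, 173, 169, 164, 155, 130, 82, 53, 50, 52, 51, 51, 51, 46, 56, 91, 134, 154, 165, 187, 216, 231, 236, 244, 247, 242, 239, 238, 237, 231, 224, 220, 198, 162]
281 [144, 143, 141, 154, 193, 224, 229, 229, 219, 196, 184, 184, 184, 186, 186, 186, 186, 186, 186, 186, 172, 124, 64, 46, 51, 51, 50, 50, 53, 84, 129, 158, 165, 168, 192, 219, 233, 238, 240, 241, 239, 239, 240, 238, 230, 219, 221, 210, 182]
287 [145, 144, 144, 152, 173, 186, 181, 181, 185, 185, 184, 183, 183, 186, 187, 187, 187, 187, 187, 186, 175, 136, 78, 48, 51, 52, 51, 50, 50, 72, 121, 158, 170, 180, 201, 222, 228, 228, 222, 212, 217, 233, 240, 239, 233, 226, 228, 220, 196]
293 [147, 148, 147, 149, 164, 176, 179, 182, 184, 184, 185, 184, 183, 184, 186, 193, 197, 191, 185, 185, 180, 154, 104, 60, 47, 47, 46, 46, 57, 95, 145, 178, 187, 187, 187, 187, 188, 189, 190, 187, 182, 187, 207, 229, 233, 226, 223, 218, 194]
299 [149, 151, 151, 155, 167, 176, 178, 181, 185, 185, 188, 198, 217, 232, 236, 226, 202, 186, 184, 185, 185, 185, 186, 185, 186, 186, 185, 186, 186, 186, 186, 186, 186, 185, 186, 185, 185, 187, 186, 179, 173, 179, 184, 185, 185, 189, 203, 209, 187]
305 [146, 147, 146, 151, 165, 174, 174, 178, 185, 186, 186, 184, 176, 172, 176, 177, 178, 177, 178, 178, 177, 177, 176, 176, 175, 175, 173, 171, 182, 202, 214, 215, 206, 191, 182, 181, 182, 182, 183, 183, 182, 180, 178, 177, 172, 161, 155, 155, 158]
[[343.1, 304.2], [299.1, 304.8], [342.8, 291.6], [299.1, 292.3], [342.4, 279.3], [299.1, 280.0], [325.4, 288.3], [316.1, 288.4], [325.2, 279.9], [316.0, 280.0]]
```

{"op": "apply_moves", "data": {"motion": [[[0,0,0],[0,0,-0.004],0.005],[[0,0,0],[0,0,-0.008],0.005],[[0,0,0],[0,0,-0.012],0.005],[[0,0,0],[0,0,-0.0148],0.005],[[0,0,0],[0,0,-0.0148],0.005]]}}

```text
time_s: 16.48
tcp_pos: [0.5125, 0.0515, 0.12]
tool_rot: [-0.014, 0.994, -0.003, -0.104]
wrist_force: [0.6, -0.8, -1.6]
width: 0.0127
finger_force: 59.1
```

```bash
python3 st.py
```

```text
[0.5125 0.0515 0.12  ] [0.5059 0.0517 0.0957] [ 0.0279  0.2131 -0.0019] [ 0.6 -0.8 -1.6] [ 0.01 -0.2   0.03]
```

{"op": "apply_moves", "data": {"motion": [[[0,0,0],[0.004,0.0001,-0.0008],0.005],[[0,0,0],[0.008,0.0002,-0.0017],0.005],[[0,0,0],[0.012,0.0003,-0.0026],0.005],[[0,0,0],[0.0156,0.0004,-0.0034],0.005],[[0,0,0],[0.0156,0.0004,-0.0034],0.005]]}}

```text
time_s: 16.9
tcp_pos: [0.5291, 0.0519, 0.1173]
tool_rot: [-0.014, 0.994, -0.003, -0.104]
wrist_force: [-0.1, 0.1, -1.8]
width: 0.0127
finger_force: 59.1
```

```bash
python3 st.py
```

```text
[0.5291 0.0519 0.1173] [0.5225 0.0521 0.093 ] [ 0.0279  0.2121 -0.0018] [-0.1  0.1 -1.8] [ 0.02 -0.18 -0.02]
```

Now find the back plate.

{"op": "apply_moves", "data": {"motion": [[[0,0,0],[0.001,0,-0.0002],0.005],[[0,0,0],[0.002,0,-0.0004],0.005],[[0,0,0],[0.003,0.0001,-0.0006],0.005],[[0,0,0],[0.003,0.0001,-0.0006],0.005],[[0,0,0],[0.003,0.0001,-0.0006],0.005]]}}

```text
time_s: 17.32
tcp_pos: [0.5314, 0.052, 0.1169]
tool_rot: [-0.014, 0.994, -0.003, -0.104]
wrist_force: [-2.4, 0.4, 0.1]
width: 0.0129
finger_force: 59.2
```

```bash
python3 st.py
```

```text
[0.5314 0.052  0.1169] [0.5249 0.0522 0.0927] [ 0.0279  0.2118 -0.0018] [-2.4  0.4  0.1] [ 0.01  0.23 -0.02]
```

{"op": "apply_moves", "data": {"motion": [[[0,0,0],[0.0005,0,-0.0001],0.005],[[0,0,0],[0.001,0,-0.0002],0.005],[[0,0,0],[0.0015,0,-0.0003],0.005],[[0,0,0],[0.0015,0,-0.0003],0.005],[[0,0,0],[0.0015,0,-0.0003],0.005]]}}

```text
time_s: 17.73
tcp_pos: [0.5324, 0.0521, 0.1168]
tool_rot: [-0.014, 0.994, -0.003, -0.105]
wrist_force: [-10.3, -0.2, 4.4]
width: 0.0128
finger_force: 59.7
```

```bash
python3 st.py
```

```text
[0.5324 0.0521 0.1168] [0.5258 0.0522 0.0926] [ 0.028   0.2135 -0.0018] [-10.3  -0.2   4.4] [-0.09  1.61  0.03]
```

{"op": "apply_moves", "data": {"motion": [[[0,0,0],[-0.0013,0,0],0.005],[[0.001,-0.04,0],[-0.0023,0,-0.0021],0.005],[[0.002,-0.08,0],[-0.0034,0,-0.0042],0.005],[[0.003,-0.12,0],[-0.0045,0,-0.0064],0.005],[[0.003,-0.12,0],[-0.0045,0,-0.0064],0.005]]}}

```text
time_s: 18.15
tcp_pos: [0.5283, 0.052, 0.1103]
tool_rot: [-0.014, 0.999, -0.002, -0.042]
wrist_force: [2.0, -1.0, -0.9]
width: 0.0128
finger_force: 59.2
```

```bash
python3 st.py
```

```text
[0.5283 0.052  0.1103] [0.5248 0.0523 0.0855] [ 0.0279  0.0885 -0.0022] [ 2.  -1.  -0.9] [-0.01 -0.48  0.03]
```

{"op": "apply_moves", "data": {"motion": [[[0,-0.02,0],[-0.0005,0,-0.0012],0.005],[[0.001,-0.04,0],[-0.001,0,-0.0025],0.005],[[0.001,-0.06,0],[-0.0015,0,-0.0037],0.005],[[0.002,-0.089,0],[-0.0022,0,-0.0055],0.005],[[0.002,-0.089,0],[-0.0022,0,-0.0055],0.005]]}}

```text
time_s: 18.57
tcp_pos: [0.5265, 0.052, 0.1051]
tool_rot: [-0.014, 1.0, -0.002, 0.002]
wrist_force: [1.6, 0.0, 1.7]
width: 0.0129
finger_force: 59.9
```

```bash
python3 st.py
```

```text
[0.5265 0.052  0.1051] [0.5252 0.0523 0.0801] [ 0.0279  0.0002 -0.0027] [1.6 0.  1.7] [-0.02 -0.42 -0.04]
```

{"op": "apply_moves", "data": {"motion": [[[0,-0.01,0],[0,0,-0.001],0.005],[[0,-0.02,0],[0,0,-0.002],0.005],[[0,-0.03,0],[0,0,-0.003],0.005],[[0,-0.03,0],[0,0,-0.003],0.005],[[0,-0.03,0],[0,0,-0.003],0.005]]}}

```text
time_s: 18.98
tcp_pos: [0.5271, 0.052, 0.1048]
tool_rot: [-0.014, 1.0, -0.002, 0.016]
wrist_force: [-12.3, -1.5, 30.3]
width: 0.0124
finger_force: 63.8
```

```bash
python3 st.py
```

```text
[0.5271 0.052  0.1048] [0.5265 0.0523 0.0797] [ 0.0278 -0.0289 -0.0036] [-12.3  -1.5  30.3] [-0.15  2.15 -0.  ]
```

{"op": "apply_moves", "data": {"motion": [[[0,0.03,0],[0,0,0.003],0.005],[[0,0.03,0],[0,0,0.003],0.05],[[0,0.03,0],[0,0,0.003],0.05],[[0,0.03,0],[0,0,0.003],0.05],[[0,0.03,0],[0,0,0.003],0.05]]}}

```text
time_s: 19.4
tcp_pos: [0.5261, 0.052, 0.1042]
tool_rot: [-0.014, 1.0, -0.002, 0.0]
wrist_force: [0.5, -0.6, 0.1]
width: 0.05
finger_force: 0.0
```

{"op": "apply_moves", "data": {"motion": [[[0,0,0],[0,0,0],0.05],[[0,0,0],[0,0,0.02],0.05],[[0,0,0],[0,0,0.05],0.05],[[0,0,0],[0,0,0.08],0.05],[[0,0,0],[0,0,0.08],0.03]]}}

```text
time_s: 19.82
tcp_pos: [0.5279, 0.0522, 0.1906]
tool_rot: [-0.014, 1.0, -0.002, 0.004]
wrist_force: [-0.1, 0.6, 0.7]
width: 0.0391
finger_force: 0.0
```

{"op": "apply_moves", "data": {"motion": [[[0,0,0],[-0.025,-0.001,0],0],[[0,0,0],[-0.0505,-0.0015,0],0],[[0,0,0],[-0.0505,-0.0015,-0.03],0],[[0,0,0],[-0.0505,-0.0015,-0.06],0],[[0,0,0],[-0.0505,-0.0015,-0.075],0]]}}

```text
time_s: 20.23
tcp_pos: [0.4745, 0.0505, 0.1067]
tool_rot: [-0.014, 1.0, -0.002, -0.0]
wrist_force: [-0.6, -1.0, -1.9]
width: 0.0
finger_force: 0.0
```

{"op": "apply_moves", "data": {"motion": [[[0,0,0],[0,0,-0.002],0],[[0,0,0],[0,0,-0.005],0],[[0,0,0],[0,0,-0.008],0],[[0,0,0],[0,0,-0.01],0],[[0,0,0],[0,0,-0.01],0]]}}

```text
time_s: 20.65
tcp_pos: [0.4761, 0.0506, 0.1002]
tool_rot: [-0.014, 1.0, -0.002, 0.001]
wrist_force: [0.7, -0.4, -0.1]
width: 0.0001
finger_force: 0.0
```

{"op": "apply_moves", "data": {"motion": [[[0,0,0],[0,0,-0.002],0],[[0,0,0],[0,0,-0.004],0],[[0,0,0],[0,0,-0.005],0],[[0,0,0],[0,0,-0.006],0],[[0,0,0],[0,0,-0.006],0]]}}

```text
time_s: 21.07
tcp_pos: [0.4762, 0.0506, 0.0957]
tool_rot: [-0.014, 1.0, -0.002, 0.001]
wrist_force: [-10.0, -0.6, 20.4]
width: -0.0001
finger_force: 10.1
```

{"op": "apply_moves", "data": {"motion": [[[0,0,0],[0,0,-0.001],0],[[0,0,0],[0,0,-0.002],0],[[0,0,0],[0,0,-0.003],0],[[0,0,0],[0,0,-0.003],0],[[0,0,0],[0,0,-0.003],0]]}}

```text
time_s: 21.48
tcp_pos: [0.4765, 0.0506, 0.0953]
tool_rot: [-0.014, 1.0, -0.002, 0.002]
wrist_force: [-26.7, -0.9, 50.9]
width: -0.0001
finger_force: 25.5
```

{"op": "apply_moves", "data": {"motion": [[[0,0,0],[0,0,0.01],0],[[0,0,0],[0,0,0.04],0],[[0,0,0],[0,0,0.08],0],[[0,0,0],[-0.02,0,0.12],0],[[0,0,0],[-0.04,0,0.16],0]]}}

```text
time_s: 21.9
tcp_pos: [0.4379, 0.0505, 0.2468]
tool_rot: [-0.014, 1.0, -0.002, 0.0]
wrist_force: [0.6, 0.9, -0.2]
width: -0.0002
finger_force: 0.0
```

{"op": "apply_moves", "data": {"motion": [[[0,0,0],[-0.02,-0.03,0.01],0],[[0,0,0],[-0.03,-0.06,0.02],0],[[0,0,0],[-0.04,-0.1,0.03],0],[[0,0,0],[-0.04,-0.14,0.03],0],[[0,0,0],[-0.04,-0.16,0.03],0]]}}

```text
time_s: 22.32
tcp_pos: [0.3978, -0.1125, 0.2763]
tool_rot: [-0.013, 1.0, -0.003, 0.002]
wrist_force: [1.2, 0.5, -0.2]
width: 0.0001
finger_force: 0.0
```

Run:
```python
from fit import *
import pickle
cs={n:eyes.camera(n) for n in("scene","top")}; c0=pickle.load(open("c0.pkl","rb"))
for n in cs:
    d=np.abs(cs[n]["img"].astype(int)-c0[n]["img"]).max(2)
    for nm,P in (("marker",(.69,.05,.01)),("tape",(.385,.185,.02)),("can",(.66,.28,.02))):
        u,v=proj(cs[n],P)[0].astype(int); print(n,nm,(u,v),np.median(d[v-8:v+9,u-8:u+9]))
def ev(c,roi,bx,by,yaw,pit):
    x,y,w,h=roi; I=c["img"][y:y+h,x:x+w].astype(float); tg=np.clip(((I[...,0]-I[...,2])-60)/70,0,1)
    Rb=Rot.from_euler("Z",yaw).as_matrix(); Rp=Rot.from_euler("Y",pit).as_matrix(); B=np.array([bx,by,0]); Q=[]
    T=B+Rb@(np.array([.06,0,.05])-Rp@np.array([.06,0,.01])); T2=B+Rb@(np.array([.06,0,.09])-Rp@np.array([.06,0,.01]))
    H=lambda k,T,R:render(hulls(MOD[k] if isinstance(k,str) else k,c,T,R),roi)
    lid=np.clip(H("lid",T2,Rb)+H("handle",T2,Rb),0,1); L=np.clip(sum(H([LATCH],t,Rb) for t in(B,T)),0,1)
    m=np.maximum(H("tray",T,Rb@Rp),H("base",B,Rb))*(1-lid); return ((1-L)*(m-tg)**2).sum()
print([round(ev(cs["scene"],(250,170,105,110),.5214,.0512,.03,p),1) for p in(-.03,-.015,0,.015,.03,.05,.07)])
tiles([[(cs["scene"]["img"],240,160,125,120,4)]],"pics/end.png")
```

```text
scene marker (np.int64(378), np.int64(232)) 7.0
scene tape (np.int64(209), np.int64(230)) 30.0
scene can (np.int64(313), np.int64(178)) 6.0
top marker (np.int64(322), np.int64(175)) 1.0
top tape (np.int64(247), np.int64(331)) 16.0
top can (np.int64(203), np.int64(187)) 1.0
[np.float64(168.8), np.float64(137.7), np.float64(109.5), np.float64(88.8), np.float64(81.1), np.float64(93.2), np.float64(125.9)]
(484, 504, 3)
```

Run:
```python
from fit import *
import pickle
c=pickle.load(open("c0.pkl","rb"))["scene"]
def tgt(roi):
    x,y,w,h=roi; I=c["img"][y:y+h,x:x+w].astype(float); t=np.clip(((I[...,0]-I[...,2])-60)/70,0,1)
    return t
def ev(kind,p,roi,pit):
    tg=target(c,roi,kind); R=mat(p,pit); T=np.array(p[:3])+mat(p)@(np.array([.06,0,.01])-Rot.from_euler("Y",pit).as_matrix()@np.array([.06,0,.01]))
    w=1-render(hulls([LATCH],c,T,R),roi); return (w*(render(hulls(MOD[kind],c,T,R),roi)-tg)**2).sum()
for k,p,roi in(("base",[.5214,.0512,0,.03],(256,210,94,68)),("tray",[.541,.2752,0,-.111],(225,174,82,42))):
    print(k,[round(ev(k,p,roi,a),1) for a in(-.03,-.015,0,.015,.03,.05,.07)])
```

```text
base [np.float64(94.9), np.float64(79.6), np.float64(78.1), np.float64(90.2), np.float64(116.3), np.float64(167.7), np.float64(233.2)]
tray [np.float64(72.1), np.float64(42.9), np.float64(25.1), np.float64(25.4), np.float64(41.8), np.float64(75.0), np.float64(109.6)]
```

```bash
python3 -c "
from station import manip
print(manip.job_done())"
```

```text
the job is handed in; nothing more can be done
None
```

The tray is hooked and pressed onto the base and the lid onto the tray, and the job is handed in at about 22 s. Both fronts probed at seated height (rim about 90 mm, lid deck about 96 mm) and held against a final 51 N press, but I inferred the latch clicks from this and did not see them.

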